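# Wedge the rocking drawer unit on the office desk

## Task

The small drawer unit rocks because the foot at its yellow-marked corner is too short. With the fingertips, push the blue door wedge along the desk, thin end first, under that foot just until the unit no longer rocks but still stands level, without lifting anything, shoving the unit along or disturbing the other things. Then finish while holding: press down firmly, with about 10 N, on top of the yellow-marked corner to prove that it no longer gives, and stay there pressing on it, no longer touching the wedge.

Things in the scene. Friction and masses are not known exactly. Their poses are not given: they have to be found in the camera images.
- drawer_unit: Grey loose drawer unit, 2 to 3.4 kg, 260 x 200 mm in plan; box underside 32 mm, flat top 110 mm above the desk. Origin: at desk level below the centre of the short foot (orange end) when level. x along the 260 mm side, y along the 200 mm side, both towards the other feet, z up. Four 26 mm square feet, the black ones centred at (230,0), (0,170), (230,170) mm; the box reaches 15 mm beyond foot centres.
- short_foot_top (a point): Where the short foot meets the underside of the box, 32 mm above the desk when level. Left alone the unit stands level on its three black feet; 2 to 4 N down on the marked corner tips it 0.04 to 0.08 rad until the short foot is down; released, it tips back. The short foot ends 6 to 11 mm above the desk when level (differs each time, unknown) and is rigid in the unit.
- corner_top (a point): Place to press: point on the flat top straight above the short foot's centre, 110 mm above the desk when level, on the yellow 40 mm note, 15 mm from both edges of the top.
- wedge: Blue rubber door wedge, loose, 90 g, 110 mm long (x), 50 mm wide (y). Origin: centre of its underside. +x points to the thin end, 3 mm thick; the top rises backwards by 145 mm per metre to the heel, a 50 mm wide, 30 mm high block over the rear 20 mm. Starts on the unit's -x side, roughly in line with the short foot and pointing at it, thin end 50 to 100 mm from the foot's centre.
- wedge_tip (a point): Middle of the thin edge of the wedge, on its underside, 55 mm ahead of the wedge's origin.
- wedge_back (a point): Place to push: middle of the flat upright rear face of the heel, 15 mm above the desk, 55 mm behind the wedge's origin. The wedge slides on the desk with about 1 N; once it jams between foot and desk the push rises quickly past 5 N; pushed on with 10 to 25 N it would raise the corner or shove the unit along.
- mug: White mug, 76 mm across, 90 mm high; origin under its centre. To be left alone.
- stapler: Red and black stapler, 130 x 34 x 53 mm lying along its x; origin under its centre. To be left alone.
- note_block: Yellow block of notes 76 x 76 x 30 mm; origin under its centre. To be left alone.
Not all that is in view belongs to the job. Of the things like the wedge, leave any that is green, turquoise or white; of the rest the smaller one is meant.

How it is judged:
On the way:
1. the thin end of the wedge goes under the short foot (x of wedge_tip in the frame of drawer_unit between -0.002 and 0.08 m and y of wedge_tip in the frame of drawer_unit between -0.028 and 0.028 m), for 0.1 s.
At the end, for the whole second after the job is handed in: Wedge's thin end 0 to 80 mm past the short foot's centre, within 28 mm sideways, carrying over 1 N; fingers press the unit with over 5 N within 45 mm of the marked corner point, off the wedge; unit level within 0.012 rad; all at rest (all of step 1 and contact force between wedge and drawer_unit above 1 N and contact force between the fingers and drawer_unit above 5 N and contact force between the fingers and wedge below 0.1 N and horizontal distance between the grasp point and corner_top below 0.045 m and angle between drawer_unit's own z axis and vertical below 0.012 rad and linear speed of wedge below 0.01 m/s and angular speed of drawer_unit below 0.05 rad/s); the arm keeps its last pose, push and grip.
It fails at once if the wedge is lifted off the desk (height (world z) of wedge above 0.015 m).
It fails at once if the wedge is tipped (angle between wedge's own z axis and vertical above 0.3 rad).
It fails at once if the drawer unit is shoved along or lifted (over 20 mm) (distance of drawer_unit from where it was at the start of the episode above 0.02 m or height (world z) of drawer_unit above 0.02 m or angle between drawer_unit's own z axis and vertical above 0.15 rad).
It fails at once if the mug, stapler or note block is disturbed (moved over 20 mm) (distance of any of mug, stapler, note_block from where it was at the start of the episode above 0.02 m).
It also fails if it takes over 45 s, if anything falls off the work surface, if the arm or the gripper's body presses on something with over 40 N, if the wrist force passes 120 N, or if a joint passes its speed limit or range.

## Robot

A 6-joint arm with a two-finger parallel gripper is mounted at the origin on the work surface. World frame = base frame: x ahead of the robot, y to its left, z up, the work surface at z = 0. Lengths are in m, angles in rad, forces in N, time in s.
With the tool pointing down it reaches from about 0.35 to 0.775 m from the base axis. Payload 5.5 kg.
Tool frame: the origin (TCP) lies at the very end of the fingers, on their centre line; the grasp point (between the pads) lies 19 mm behind it; z points along the fingers, y is the line along which they close (so a half turn about z gives the same grasp; the last joint's range is limited). The gripper opens to 85 mm and grips with 20 to 120 N. Pads are 22 mm wide; open, the fingers measure 114 mm over their backs; the gripper's body (76 mm by 85 mm) begins 54 mm behind the grasp point. The pads swing forward as they close: fully open they stand 13 mm farther back than shut.
Start: joints at [-1.246, 0.313, 0.046, 1.304, 0, 1.431], TCP at [0.258, -0.514, 0.231] pointing down, gripper open.
Joint ranges: [-2.76, 2.76], [-0.86, 1.69], [-1.03, 1.26], [-2.2, 2.34], [-1.47, 1.5], [-3.14, 3.14]. Speed limits (rad/s): [2.57, 2.57, 3.14, 3.14, 3.14, 3.14].

## Interface

Orientations are given as a unit quaternion [w, x, y, z].
In Python, from workcell import env, imaging, ticket gives the robot as it stands. The module is installed in compiled form; this text tells all that it offers.
- The arm moves only by the tool apply_moves, never from a script. Its argument "rows" is a list of rows, each an object with "xyz": the shift along the tool's x, y, z in mm, a list of three; "turn": the turn, a rotation vector about the tool's x, y, z in rad, a list of three; "grip": the opening, from 0 (shut) to 1 (fully open). A call has 1 to 12 rows; each row is the pose to reach, as a shift and turn from the pose commanded when the call began, along the tool's axes at that moment; what a row does not reach only later rows make up. A row lasts 1/12 s, in which the tool goes at most 41.7 mm and 7.16 degrees, less where a joint would pass 70% of its speed; a pose out of reach is approached as far as the arm can. A call with a gripper value outside its range is refused whole. The fingers move at their own pace and stop on an object; "force" is the grip in N (left out, the last holds). Time passes only in rows, so rows that repeat a pose let the fingers close. It gives the time, the measured TCP pose, the force, the opening and the grip force at its end, in the units of the state.
- env.get_state(): the state, without advancing time (a new reading comes with each control period).
- imaging.read_camera(name): name is "side" or "top" or "wrist"; returns a dict with "color" (384x512x3 uint8, blue, green, red), "z_map" (384x512 float32, m along the optical axis (not along the pixel's ray), 0 where there is no reading), "camera_matrix" (3x3 intrinsics, pixels), "view" (4x4, takes a point from world to camera coordinates). Camera axes: x right, y down, z forward; pixel columns grow to the right and rows downward; lengths in m; the calibration is good to about 2 mm. A picture is of the moment at which its call begins.
- ticket.hand_in(): hands the job in; it is judged then, once.
The state is a dict: "clock": time; "joint_pos": joint angles; "qvel": joint speeds; "tau": joint torques, N m; "tcp_pos": TCP position; "orientation": TCP orientation; "wrist_force": force on the tool from outside, world axes, zero at the start; "ft_torque": the same for the moment, N m; "finger_gap": finger opening in m; "grip_force": force on a finger pad.
Only numpy, scipy, OpenCV 4.12 (cv2) and the standard library are available. Lean on these libraries where they do the work, as an engineer would, in place of code of your own. Each camera call takes 0.05 s, during which the arm holds its last target. There are 200 camera calls.

## Working session

There is one attempt and no reset: what is moved stays moved. The work goes in short steps, Python scripts to look and compute and a tool call to move; the robot and the scene stay as the last step left them, time stands still between calls to the robot, and variables do not carry over. Pictures are saved under pics/ and viewed, at most 10 in all, crops included, and the job is handed in when it is done.

Besides the shell and the picture viewer there is one more tool, called after "Request:" in YAML: its name, and indented under it one key for each argument. apply_moves: Moves the arm, as the interface text tells. Its arguments: {"type":"object","properties":{"rows":{"type":"array"},"force":{"type":"number"}},"required":["rows"]}

```bash
mkdir -p pics
cat > h.py <<'E'
import numpy as np, cv2
from workcell import env, imaging, ticket
from scipy.spatial.transform import Rotation as R
def cam(n):
    return imaging.read_camera(n)
def pts(d):
    z=d["z_map"]; K=d["camera_matrix"]; v,u=np.mgrid[:z.shape[0],:z.shape[1]]
    c=np.stack([(u-K[0,2])/K[0,0]*z,(v-K[1,2])/K[1,1]*z,z],-1)
    T=np.linalg.inv(d["view"]); return c@T[:3,:3].T+T[:3,3]
def ray(d,u,v,h):
    K=d["camera_matrix"]; T=np.linalg.inv(d["view"])
    r=T[:3,:3]@np.array([(u-K[0,2])/K[0,0],(v-K[1,2])/K[1,1],1]); o=T[:3,3]
    return o+r*(h-o[2])/r[2]
def Rt():
    w,x,y,z=env.get_state()["orientation"]; return R.from_quat([x,y,z,w]).as_matrix()
E
python3 - <<'E'
from h import *
a=cam("top");b=cam("side")
np.savez("s0.npz",**{k+"_t":a[k] for k in a},**{k+"_s":b[k] for k in b})
cv2.imwrite("pics/top0.png",a["color"]);cv2.imwrite("pics/side0.png",b["color"])
s=env.get_state();print(s)
print(a["camera_matrix"],a["view"],b["view"])
E
```

```text
{'clock': 0.1, 'joint_pos': array([-1.24560220e+00,  3.13905881e-01,  4.51101775e-02,  1.30361282e+00,
        1.80053938e-05,  1.43124848e+00]), 'qvel': array([-7.65157495e-04, -2.85653456e-03,  2.12565240e-03,  1.02889869e-03,
       -6.83305619e-04,  2.48062791e-05]), 'tau': array([ 1.82174281e-03, -4.81729174e+01,  2.99241990e+01,  1.28506799e-02,
       -1.58826138e-04, -1.47849136e-05]), 'tcp_pos': array([ 0.257588  , -0.51357058,  0.23051629]), 'orientation': array([-8.03461213e-04,  9.73122812e-01,  2.30285351e-01, -6.57531102e-05]), 'wrist_force': array([ 0.35651139,  0.26499978, -0.66793407]), 'ft_torque': array([-0.00819246, -0.07032623, -0.0474994 ]), 'grip_force': 0.0, 'finger_gap': 0.08546144009979488}
[[415.69098327   0.         257.48120937]
 [  0.         415.69098327 185.42035283]
 [  0.           0.           1.        ]] [[ 0.02603217 -0.99935042 -0.02492111  0.10209873]
 [-0.98898103 -0.0221117  -0.14638167  0.52416888]
 [ 0.14573553  0.02845713 -0.98891423  1.10437253]
 [ 0.          0.          0.          1.        ]] [[-0.86468801 -0.50195668  0.01881858  0.47315305]
 [-0.36361902  0.59965668 -0.71287662  0.20552778]
 [ 0.34654849 -0.62325866 -0.70103694  1.16313425]
 [ 0.          0.          0.          1.        ]]
```

View pics/top0.png

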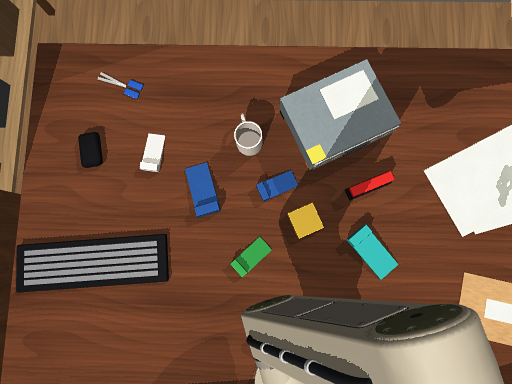

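View pics/side0.png

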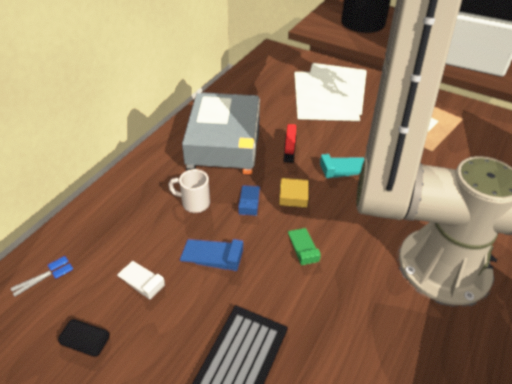

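Wedge candidates in the top view: small blue (277,185), large blue (203,190), green (251,257), turquoise (373,251) and white (152,152). I choose the small blue one, which points at the yellow corner (317,154). The mug (248,138), note block (306,220) and stapler (371,185) are all nearby.

Run:
```python
from h import *
z=np.load("s0.npz")
for s in "ts":
    d={k:z[k+"_"+s] for k in("color","z_map","camera_matrix","view")}
    P=pts(d);hsv=cv2.cvtColor(d["color"],cv2.COLOR_BGR2HSV)
    m=cv2.inRange(hsv,(105,110,40),(125,255,255))
    n,l,st,ce=cv2.connectedComponentsWithStats(m)
    print(s)
    for i in range(1,n):
        if st[i,4]>150:
            p=P[l==i]; p=p[p[:,2]>0.002]
            if abs(p[:,0].mean()-.55)<.2 : 
                r=cv2.minAreaRect((p[:,:2]*1000).astype(np.float32))
                hi=p[p[:,2]>.024]; lo=p[p[:,2]<.008]
                print("blue",ce[i].round(),st[i,4],r,"zmax",p[:,2].max().round(4),"hi",hi.mean(0).round(4),"lo",lo.mean(0).round(4))
    y=cv2.inRange(hsv,(22,120,80),(34,255,255))
    n,l,st,ce=cv2.connectedComponentsWithStats(y)
    for i in range(1,n):
        if st[i,4]>60:
            p=P[l==i];print("yel",ce[i].round(),st[i,4],np.median(p,0).round(4),cv2.minAreaRect((p[:,:2]*1000).astype(np.float32)))
    t=(abs(P[...,2]-.11)<.006)&(P[...,0]>.5)&(P[...,1]<.15)
    n,l,st,ce=cv2.connectedComponentsWithStats(t.astype(np.uint8))
    i=1+st[1:,4].argmax();p=P[l==i]
    r=cv2.minAreaRect((p[:,:2]*1000).astype(np.float32));print("top",ce[i],st[i,4],np.median(p[:,2]),r,cv2.boxPoints(r).round(1).tolist())
    o=cv2.inRange(hsv,(5,150,120),(16,255,255));n,l,st,ce=cv2.connectedComponentsWithStats(o)
    for i in range(1,n):
        if st[i,4]>15 and st[i,4]<400 and abs(ce[i][0]-250)<40:print("or",ce[i],st[i,4],np.median(P[l==i],0))
    if s=="t": cr=d["color"][110:230,220:420]; cv2.imwrite("pics/crop0.png",cv2.resize(cr,None,fx=4,fy=4,interpolation=cv2.INTER_CUBIC))
```

```text
t
blue [202. 190.] 1196 ((448.29541015625, 222.60906982421875), (319.7899169921875, 107.57467651367188), 37.74640655517578) zmax 1.1714 hi [0.4533 0.2487 0.0646] lo [0.5603 0.288  0.0055]
blue [277. 185.] 684 ((464.0063171386719, 47.50080108642578), (198.5888214111328, 114.41642761230469), 12.325033187866211) zmax 1.1714 hi [0.5043 0.1004 0.0548] lo [0.541  0.0351 0.0053]
yel [316. 153.] 236 [ 0.5993 -0.0373  0.1092] ((598.466064453125, -37.38267135620117), (41.46528625488281, 40.34157180786133), 27.824779510498047)
yel [305. 220.] 749 [ 0.4296 -0.0177  0.0289] ((411.99267578125, 20.507583618164062), (74.23268127441406, 159.86683654785156), 24.669370651245117)
top [339.79924296 111.31879994] 7133 0.10880098758984236 ((715.2183837890625, -100.53915405273438), (204.5579376220703, 260.6884460449219), 26.07244110107422) [[566.0999755859375, -28.399999618530273], [680.5999755859375, -262.6000061035156], [864.4000244140625, -172.6999969482422], [749.7999877929688, 61.5]]
or [281.81481481  50.44444444] 189 [ 0.93796987  0.05320591 -0.00164208]
or [261.  77.] 33 [ 0.8531847   0.11406691 -0.0
[... 1464 characters left out ...]
56 0.0627] lo [0.5491 0.2894 0.0053]
yel [246. 142.] 103 [ 0.5968 -0.0395  0.1083] ((335.8915100097656, 387.056396484375), (36.74766159057617, 1037.73291015625), 31.291446685791016)
yel [293. 189.] 318 [ 0.43   -0.0167  0.0283] ((245.91860961914062, 387.160400390625), (71.1636962890625, 959.8641357421875), 24.30860710144043)
top [222.34503425 121.27197489] 3504 0.10782257106695786 ((712.9942016601562, -100.35885620117188), (202.881591796875, 265.8204650878906), 25.98167610168457) [[563.5999755859375, -25.299999237060547], [680.0, -264.29998779296875], [862.4000244140625, -175.39999389648438], [746.0, 63.599998474121094]]
or [246.47916667 171.89583333] 48 [ 0.58582758 -0.02521663  0.01141205]
```

View pics/crop0.png

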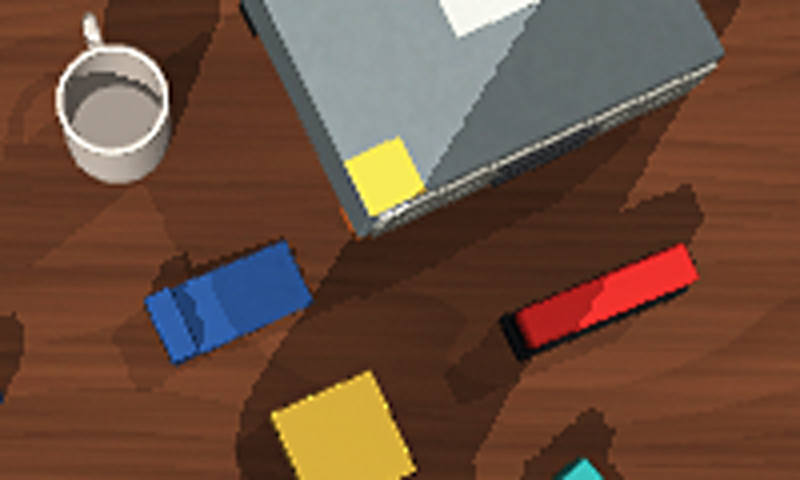

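The crop confirms it: blue wedge with its heel at the left (175,325) and thin end at the right (298,270), pointing at the yellow-marked corner (360,230). Next I refine the wedge pose.

Run:
```python
from h import *
z=np.load("s0.npz")
ax=np.array([.4394,-.8983]);ay=np.array([.8983,.4394]);o=np.array([.5877,-.0345])
for s in "ts":
    d={k:z[k+"_"+s] for k in("color","z_map","camera_matrix","view")}
    P=pts(d);hsv=cv2.cvtColor(d["color"],cv2.COLOR_BGR2HSV)
    m=(cv2.inRange(hsv,(100,90,20),(130,255,255))>0)&(P[...,2]>-.004)&(P[...,2]<.035)&(abs(P[...,0]-.525)<.09)&(abs(P[...,1]-.07)<.09)
    p=P[m];r=cv2.minAreaRect((p[:,:2]*1000).astype(np.float32));b=cv2.boxPoints(r)/1000
    print(s,r,p[:,2].max());print((b@np.eye(2)).round(4).tolist(),[[round(float((q-o)@ax),4),round(float((q-o)@ay),4)] for q in b])
    hi=p[p[:,2]>.026];print("heeltop",hi.mean(0),hi[:,2].mean(),cv2.minAreaRect((hi[:,:2]*1000).astype(np.float32)))
    bo=p[(p[:,2]<.017)];A=np.c_[bo[:,:2],np.ones(len(bo))];c=np.linalg.lstsq(A,bo[:,2],rcond=None)[0];print("slope",c,np.degrees(np.arctan2(-c[1],-c[0])),np.hypot(*c[:2]))
```

```text
t ((529.9212646484375, 60.745643615722656), (53.015541076660156, 111.35374450683594), 26.255168914794922) 0.03466994423941383
[[0.4815, 0.099], [0.5308, -0.0009], [0.5783, 0.0225], [0.5291, 0.1224]] [[-0.1665, -0.0367], [-0.0552, -0.0364], [-0.0554, 0.0166], [-0.1667, 0.0163]]
heeltop [0.50862173 0.10119474 0.02913526] 0.029135260083159246 ((508.39874267578125, 101.11282348632812), (48.399105072021484, 19.712522506713867), 25.229225158691406)
slope [-0.07295755  0.12091228  0.04086177] -58.8935373400458 0.141218215224663
s ((527.9409790039062, 61.288700103759766), (51.28266906738281, 114.58702850341797), 27.10968780517578) 0.03299461730910025
[[0.479, 0.1006], [0.5312, -0.0014], [0.5769, 0.022], [0.5247, 0.124]] [[-0.1691, -0.0383], [-0.0546, -0.0362], [-0.0555, 0.0151], [-0.1701, 0.013]]
heeltop [0.50543949 0.10216119 0.02860676] 0.028606757357323945 ((505.9048156738281, 101.74069213867188), (48.845664978027344, 23.01988983154297), 29.21967315673828)
slope [-0.05664089  0.07186476  0.03338746] -51.75625325802068 0.0915026430430733
```

```bash
cat >> h.py <<'E'
ax=np.array([.4394,-.8983,0]);ay=np.array([.8983,.4394,0]);o=np.array([.5877,-.0345,0])
def go(ux,uy,z):
    s=env.get_state();t=o+ax*ux+ay*uy+[0,0,z];M=Rt();p=s["tcp_pos"]
    print("tcp",p.round(4),"unit",((p-o)@np.c_[ax,ay,[0,0,1]]).round(4),"shift mm",(M.T@(t-p)*1000).round(1),"F",s["wrist_force"].round(2),"t",s["clock"],"gap",s["finger_gap"])
    print("turn about tool",R.from_matrix(M.T@np.c_[ay,ax,[0,0,-1]]).as_rotvec().round(4))
E
python3 - <<'E'
from h import *
go(-.216,-.0105,.2305)
z=np.load("s0.npz");d={k:z[k+"_t"] for k in("color","z_map","camera_matrix","view")};P=pts(d)
for c in("mug",(248,138)),:
    q=P[120:156,230:266].reshape(-1,3);q=q[q[:,2]>.08];print("mug",(q.mean(0)-o)@np.c_[ax,ay])
E
```

```text
tcp [ 0.2576 -0.5136  0.2305] unit [ 0.2853 -0.507   0.2305] shift mm [ 501.4 -496.4    0.9] F [ 0.36  0.26 -0.67] t 0.1 gap 0.08546144009979488
turn about tool [-0.0016 -0.0002  0.0098]
mug [-0.13421578  0.12923379]
```

Request:
apply_moves:
  rows:
    - {"xyz": [40, -30, 0], "turn": [0, 0, 0.01], "grip": 0}
    - {"xyz": [70, -58, 0], "turn": [0, 0, 0.01], "grip": 0}
    - {"xyz": [100, -86, 0], "turn": [0, 0, 0.01], "grip": 0}
    - {"xyz": [130, -114, 0], "turn": [0, 0, 0.01], "grip": 0}
    - {"xyz": [158, -142, 0], "turn": [0, 0, 0.01], "grip": 0}
    - {"xyz": [186, -170, 0], "turn": [0, 0, 0.01], "grip": 0}
    - {"xyz": [214, -198, 0], "turn": [0, 0, 0.01], "grip": 0}
    - {"xyz": [242, -226, 0], "turn": [0, 0, 0.01], "grip": 0}
    - {"xyz": [270, -255, 0], "turn": [0, 0, 0.01], "grip": 0}
    - {"xyz": [298, -284, 0], "turn": [0, 0, 0.01], "grip": 0}
    - {"xyz": [326, -313, 0], "turn": [0, 0, 0.01], "grip": 0}
    - {"xyz": [354, -342, 0], "turn": [0, 0, 0.01], "grip": 0}

```text
clock: 1.1
tcp_pos: [0.4208, -0.0476, 0.2312]
orientation: [0.0, 0.974, 0.225, -0.0]
wrist_force: [0.9, -1.4, 0.4]
finger_gap: 0.0
grip_force: 0.0
```

Request:
apply_moves:
  rows:
    - {"xyz": [26, -27, 0], "turn": [0, 0, 0], "grip": 0}
    - {"xyz": [52, -54, 0], "turn": [0, 0, 0], "grip": 0}
    - {"xyz": [78, -81, 0], "turn": [0, 0, 0], "grip": 0}
    - {"xyz": [104, -108, 0], "turn": [0, 0, 0], "grip": 0}
    - {"xyz": [130, -135, 0], "turn": [0, 0, 0], "grip": 0}
    - {"xyz": [146, -152, 0], "turn": [0, 0, 0], "grip": 0}
    - {"xyz": [146, -152, 0], "turn": [0, 0, 0], "grip": 0}
    - {"xyz": [146, -152, 0], "turn": [0, 0, 0], "grip": 0}

```text
clock: 1.77
tcp_pos: [0.4849, 0.1521, 0.2305]
orientation: [0.0, 0.974, 0.227, -0.001]
wrist_force: [0.2, -0.5, -0.2]
finger_gap: 0.0003
grip_force: 0.0
```

Run:
```python
from h import *
go(-.216,-.0105,.1)
a=cam("top");b=cam("wrist")
cv2.imwrite("pics/w1.png",np.hstack([a["color"][60:320,150:450],cv2.resize(b["color"],(346,260))]))
```

```text
tcp [0.4849 0.1521 0.2305] unit [-0.2128 -0.0103  0.2305] shift mm [  0.   -3.2 130.5] F [ 0.18 -0.49 -0.18] t 1.7667 gap 0.00033114208698866273
turn about tool [-0.0001  0.0015  0.0027]
```

View pics/w1.png

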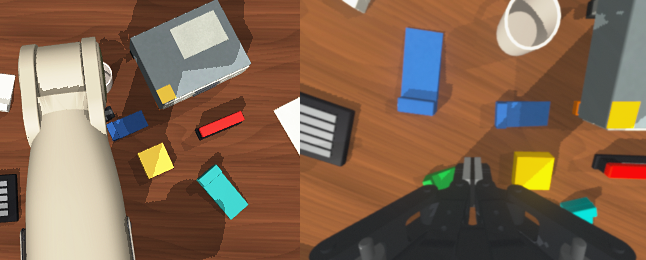

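Wrist half of the picture: the fingers at (472,170) are in line behind the wedge heel (500,113), the orange foot is at (577,107), and the mug (528,25) stands to the side. Next I check how far the wrist camera sticks out towards the mug, then descend.

Run:
```python
from h import *
b=cam("wrist");c=np.linalg.inv(b["view"])[:3,3];s=env.get_state()
print("cam in tool",Rt().T@(c-s["tcp_pos"]))
P=pts(b);hsv=cv2.cvtColor(b["color"],cv2.COLOR_BGR2HSV);U=(P-o)@np.c_[ax,ay,[0,0,1]]
m=(cv2.inRange(hsv,(100,90,20),(130,255,255))>0)&(U[...,2]>-.002)&(U[...,2]<.034)&(abs(U[...,0]+.11)<.09)&(abs(U[...,1])<.07)
q=U[m];print(cv2.minAreaRect((q[:,:2]*1000).astype(np.float32)),q[:,2].max())
m=(cv2.inRange(hsv,(3,150,100),(16,255,255))>0)&(U[...,2]>.003)&(U[...,2]<.06)&(abs(U[...,0])<.05)&(abs(U[...,1])<.05)
q=U[m];print(len(q),q.min(0) if len(q) else 0,q.max(0) if len(q) else 0)
q=U[U[...,2]>.09];q=q[(abs(q[:,1]-.12)<.06)&(q[:,0]<0)]
h=U[(U[...,2]>.082)&(U[...,2]<.095)&(U[...,0]<-.03)&(U[...,1]>.04)];print("mug",h.min(0),h.max(0))
```

```text
cam in tool [ 0.07556695 -0.00084347 -0.14323073]
((-111.40803527832031, -11.221357345581055), (50.2919921875, 111.80070495605469), 89.79385375976562) 0.03268117126872494
179 [-0.01405411 -0.0105728   0.00932879] [-0.00552021  0.01752627  0.03528908]
mug [-0.16940321  0.09813302  0.08200698] [-0.09377409  0.1602618   0.09314674]
```

Request:
apply_moves:
  rows:
    - {"xyz": [0, -4, 35], "turn": [0, 0, 0], "grip": 0}
    - {"xyz": [0, -4, 70], "turn": [0, 0, 0], "grip": 0}
    - {"xyz": [0, -4, 105], "turn": [0, 0, 0], "grip": 0}
    - {"xyz": [0, -4, 140], "turn": [0, 0, 0], "grip": 0}
    - {"xyz": [0, -4, 170], "turn": [0, 0, 0], "grip": 0}
    - {"xyz": [0, -4, 195], "turn": [0, 0, 0], "grip": 0}
    - {"xyz": [0, -4, 210], "turn": [0, 0, 0], "grip": 0}
    - {"xyz": [0, -4, 218], "turn": [0, 0, 0], "grip": 0}
    - {"xyz": [0, -4, 220], "turn": [0, 0, 0], "grip": 0}
    - {"xyz": [0, -4, 220], "turn": [0, 0, 0], "grip": 0}

```text
clock: 2.75
tcp_pos: [0.4836, 0.1538, 0.0115]
orientation: [0.0, 0.974, 0.225, -0.0]
wrist_force: [-0.1, 0.1, 0.7]
finger_gap: -0.0001
grip_force: 0.0
```

Request:
apply_moves:
  rows:
    - {"xyz": [0, 8, 0], "turn": [0, 0, 0], "grip": 0}
    - {"xyz": [0, 14, 0], "turn": [0, 0, 0], "grip": 0}
    - {"xyz": [0, 20, 0], "turn": [0, 0, 0], "grip": 0}
    - {"xyz": [0, 25, 0], "turn": [0, 0, 0], "grip": 0}
    - {"xyz": [0, 30, 0], "turn": [0, 0, 0], "grip": 0}
    - {"xyz": [0, 35, 0], "turn": [0, 0, 0], "grip": 0}
    - {"xyz": [0, 40, 0], "turn": [0, 0, 0], "grip": 0}
    - {"xyz": [0, 45, 0], "turn": [0, 0, 0], "grip": 0}
    - {"xyz": [0, 50, 0], "turn": [0, 0, 0], "grip": 0}
    - {"xyz": [0, 55, 0], "turn": [0, 0, 0], "grip": 0}
    - {"xyz": [0, 60, 0], "turn": [0, 0, 0], "grip": 0}
    - {"xyz": [0, 60, 0], "turn": [0, 0, 0], "grip": 0}

```text
clock: 3.75
tcp_pos: [0.5106, 0.0998, 0.0113]
orientation: [0.0, 0.974, 0.225, 0.0]
wrist_force: [0.2, 0.6, -0.2]
finger_gap: 0.0003
grip_force: 0.0
```

```bash
cat >> h.py <<'E'
def look():
    b=cam("wrist");P=pts(b);hsv=cv2.cvtColor(b["color"],cv2.COLOR_BGR2HSV);U=(P-o)@np.c_[ax,ay,[0,0,1]]
    m=(cv2.inRange(hsv,(100,90,20),(130,255,255))>0)&(U[...,2]>-.002)&(U[...,2]<.036)&(abs(U[...,0]+.09)<.12)&(abs(U[...,1])<.08)
    q=U[m];print("wedge",[np.round(v,1) for v in cv2.minAreaRect((q[:,:2]*1000).astype(np.float32))],q.min(0).round(4),q.max(0).round(4));return b
E
python3 - <<'E'
from h import *
go(-.157,-.0105,.0115);b=look()
s=cam("side")
cv2.imwrite("pics/w2.png",np.hstack([b["color"],np.zeros((384,8,3),np.uint8),cv2.resize(s["color"][110:238,200:295],(280,384))]))
E
```

```text
tcp [0.5106 0.0998 0.0113] unit [-0.1545 -0.0102  0.0113] shift mm [-0.3 -2.5 -0.2] F [ 0.22  0.61 -0.16] t 3.75 gap 0.00029511055302187955
turn about tool [ 0.0008 -0.0004 -0.0011]
wedge [array([-85.1, -15.4]), array([ 59.4, 114. ]), np.float64(89.8)] [-0.142  -0.045   0.0002] [-0.0281  0.0144  0.0358]
```

View pics/w2.png

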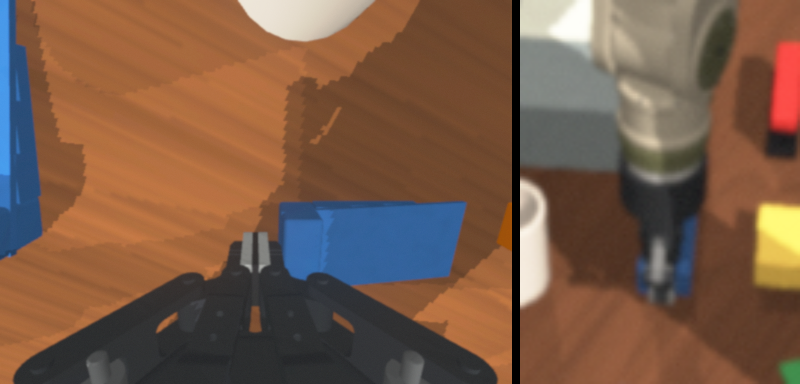

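Wrist view: finger tips at (255,245) bear squarely on the middle of the heel's rear face (285,245). The thin end (460,240) lies straight ahead of the orange foot (505,225). I keep pushing, slower.

Request:
apply_moves:
  rows:
    - {"xyz": [0, 4, 0], "turn": [0, 0, 0], "grip": 0}
    - {"xyz": [0, 8, 0], "turn": [0, 0, 0], "grip": 0}
    - {"xyz": [0, 12, 0], "turn": [0, 0, 0], "grip": 0}
    - {"xyz": [0, 16, 0], "turn": [0, 0, 0], "grip": 0}
    - {"xyz": [0, 20, 0], "turn": [0, 0, 0], "grip": 0}
    - {"xyz": [0, 23, 0], "turn": [0, 0, 0], "grip": 0}
    - {"xyz": [0, 26, 0], "turn": [0, 0, 0], "grip": 0}
    - {"xyz": [0, 28, 0], "turn": [0, 0, 0], "grip": 0}
    - {"xyz": [0, 30, 0], "turn": [0, 0, 0], "grip": 0}
    - {"xyz": [0, 32, 0], "turn": [0, 0, 0], "grip": 0}
    - {"xyz": [0, 32, 0], "turn": [0, 0, 0], "grip": 0}

```text
clock: 4.77
tcp_pos: [0.5242, 0.0717, 0.0113]
orientation: [0.0, 0.974, 0.225, 0.0]
wrist_force: [0.6, 0.1, -0.5]
finger_gap: 0.0002
grip_force: 0.0
```

Request:
apply_moves:
  rows:
    - {"xyz": [0, 2, 0], "turn": [0, 0, 0], "grip": 0}
    - {"xyz": [0, 4, 0], "turn": [0, 0, 0], "grip": 0}
    - {"xyz": [0, 5, 0], "turn": [0, 0, 0], "grip": 0}
    - {"xyz": [0, 5, 0], "turn": [0, 0, 0], "grip": 0}

```text
clock: 5.1
tcp_pos: [0.5263, 0.0672, 0.0113]
orientation: [0.0, 0.974, 0.225, 0.0]
wrist_force: [-0.4, -0.5, -0.5]
finger_gap: 0.0002
grip_force: 0.0
```

Run:
```python
from h import *
go(-.11,-.0105,.0115);look()
```

```text
tcp [0.5263 0.0672 0.0113] unit [-0.1184 -0.0105  0.0113] shift mm [-0.   8.4 -0.2] F [-0.45 -0.52 -0.51] t 5.1 gap 0.0002293611885075111
turn about tool [ 0.0003 -0.     -0.0004]
wedge [array([-49.4, -11. ]), array([ 51.1, 113.8]), np.float64(89.7)] [-0.1062 -0.0366  0.0006] [0.0075 0.0147 0.0354]
```

Request:
apply_moves:
  rows:
    - {"xyz": [0, 1, 0], "turn": [0, 0, 0], "grip": 0}
    - {"xyz": [0, 2, 0], "turn": [0, 0, 0], "grip": 0}
    - {"xyz": [0, 3, 0], "turn": [0, 0, 0], "grip": 0}
    - {"xyz": [0, 3, 0], "turn": [0, 0, 0], "grip": 0}

```text
clock: 5.48
tcp_pos: [0.5276, 0.0646, 0.0113]
orientation: [0.0, 0.974, 0.225, 0.0]
wrist_force: [0.4, -0.3, -0.5]
finger_gap: -0.0002
grip_force: 0.0
```

Request:
apply_moves:
  rows:
    - {"xyz": [0, 1, 0], "turn": [0, 0, 0], "grip": 0}
    - {"xyz": [0, 2, 0], "turn": [0, 0, 0], "grip": 0}
    - {"xyz": [0, 3, 0], "turn": [0, 0, 0], "grip": 0}
    - {"xyz": [0, 3, 0], "turn": [0, 0, 0], "grip": 0}

```text
clock: 5.82
tcp_pos: [0.5289, 0.0619, 0.0113]
orientation: [0.0, 0.974, 0.225, 0.0]
wrist_force: [0.5, -0.3, 0.5]
finger_gap: -0.0002
grip_force: 0.0
```

Request:
apply_moves:
  rows:
    - {"xyz": [0, 1, 0], "turn": [0, 0, 0], "grip": 0}
    - {"xyz": [0, 2, 0], "turn": [0, 0, 0], "grip": 0}
    - {"xyz": [0, 3, 0], "turn": [0, 0, 0], "grip": 0}
    - {"xyz": [0, 3, 0], "turn": [0, 0, 0], "grip": 0}

```text
clock: 6.15
tcp_pos: [0.5303, 0.0591, 0.0113]
orientation: [0.0, 0.974, 0.225, 0.0]
wrist_force: [-0.4, -0.3, -0.5]
finger_gap: 0.0003
grip_force: 0.0
```

Request:
apply_moves:
  rows:
    - {"xyz": [0, 1, 0], "turn": [0, 0, 0], "grip": 0}
    - {"xyz": [0, 2, 0], "turn": [0, 0, 0], "grip": 0}
    - {"xyz": [0, 2, 0], "turn": [0, 0, 0], "grip": 0}

```text
clock: 6.4
tcp_pos: [0.5311, 0.0574, 0.0113]
orientation: [0.0, 0.974, 0.225, 0.0]
wrist_force: [-0.4, 0.0, 0.5]
finger_gap: 0.0002
grip_force: 0.0
```

Request:
apply_moves:
  rows:
    - {"xyz": [0, 1, 0], "turn": [0, 0, 0], "grip": 0}
    - {"xyz": [0, 2, 0], "turn": [0, 0, 0], "grip": 0}
    - {"xyz": [0, 2, 0], "turn": [0, 0, 0], "grip": 0}

```text
clock: 6.65
tcp_pos: [0.532, 0.0556, 0.0113]
orientation: [0.0, 0.974, 0.225, 0.0]
wrist_force: [-0.4, 0.2, 0.1]
finger_gap: -0.0002
grip_force: 0.0
```

Tip is now at about +19.5 mm. I continue.

Request:
apply_moves:
  rows:
    - {"xyz": [0, 1, 0], "turn": [0, 0, 0], "grip": 0}
    - {"xyz": [0, 2, 0], "turn": [0, 0, 0], "grip": 0}
    - {"xyz": [0, 2, 0], "turn": [0, 0, 0], "grip": 0}

```text
clock: 6.9
tcp_pos: [0.5328, 0.0538, 0.0113]
orientation: [0.0, 0.974, 0.225, 0.0]
wrist_force: [-0.2, 0.5, -0.0]
finger_gap: -0.0003
grip_force: 0.0
```

Request:
apply_moves:
  rows:
    - {"xyz": [0, 1, 0], "turn": [0, 0, 0], "grip": 0}
    - {"xyz": [0, 2, 0], "turn": [0, 0, 0], "grip": 0}
    - {"xyz": [0, 2, 0], "turn": [0, 0, 0], "grip": 0}

```text
clock: 7.15
tcp_pos: [0.5335, 0.0523, 0.0113]
orientation: [-0.0, 0.974, 0.225, -0.0]
wrist_force: [-0.7, 2.4, 1.0]
finger_gap: -0.0001
grip_force: 0.8
```

Run:
```python
from h import *
go(-.09,-.0105,.0115);look()
```

```text
tcp [0.5335 0.0523 0.0113] unit [-0.1018 -0.0106  0.0113] shift mm [ 0.1 11.8 -0.2] F [-0.74  2.41  0.98] t 7.15 gap -0.00011537123415083204
turn about tool [-0.0004  0.0001 -0.0001]
wedge [array([-37.3, -10.7]), array([104.7,  51. ]), np.float64(0.0)] [-0.0897 -0.0362  0.0009] [0.0151 0.0148 0.036 ]
```

Contact is beginning (2.5 N), with the tip at about +23 mm. From here I use half-millimetre steps.

Request:
apply_moves:
  rows:
    - {"xyz": [0, 0.5, 0], "turn": [0, 0, 0], "grip": 0}
    - {"xyz": [0, 0.5, 0], "turn": [0, 0, 0], "grip": 0}
    - {"xyz": [0, 0.5, 0], "turn": [0, 0, 0], "grip": 0}

```text
clock: 7.45
tcp_pos: [0.5336, 0.0521, 0.0113]
orientation: [-0.0, 0.974, 0.226, -0.0]
wrist_force: [-1.3, 2.9, 1.6]
finger_gap: -0.0003
grip_force: 1.7
```

Request:
apply_moves:
  rows:
    - {"xyz": [0, 0.5, 0], "turn": [0, 0, 0], "grip": 0}
    - {"xyz": [0, 0.5, 0], "turn": [0, 0, 0], "grip": 0}
    - {"xyz": [0, 0.5, 0], "turn": [0, 0, 0], "grip": 0}

```text
clock: 7.7
tcp_pos: [0.5337, 0.0517, 0.0113]
orientation: [-0.0, 0.974, 0.226, -0.0]
wrist_force: [-1.8, 3.4, 1.8]
finger_gap: 0.0001
grip_force: 2.6
```

Request:
apply_moves:
  rows:
    - {"xyz": [0, 0.5, 0], "turn": [0, 0, 0], "grip": 0}
    - {"xyz": [0, 1, 0], "turn": [0, 0, 0], "grip": 0}
    - {"xyz": [0, 1, 0], "turn": [0, 0, 0], "grip": 0}
    - {"xyz": [0, 1, 0], "turn": [0, 0, 0], "grip": 0}

```text
clock: 8.03
tcp_pos: [0.5338, 0.0513, 0.0113]
orientation: [-0.001, 0.974, 0.226, -0.0]
wrist_force: [-3.8, 6.2, 3.6]
finger_gap: 0.0002
grip_force: 3.5
```

Request:
apply_moves:
  rows:
    - {"xyz": [0, 0.5, 0], "turn": [0, 0, 0], "grip": 0}
    - {"xyz": [0, 0.5, 0], "turn": [0, 0, 0], "grip": 0}
    - {"xyz": [0, 0.5, 0], "turn": [0, 0, 0], "grip": 0}

```text
clock: 8.28
tcp_pos: [0.5338, 0.0511, 0.0113]
orientation: [-0.001, 0.974, 0.226, -0.0]
wrist_force: [-3.8, 6.3, 4.4]
finger_gap: 0.0001
grip_force: 4.0
```

Run:
```python
from h import *
go(-.09,-.0105,.0115);s=cam("side");t=cam("top");P=pts(s);U=(P-o)@np.c_[ax,ay,[0,0,1]]
for d in (s,t):
    P=pts(d);m=(abs(P[...,2]-.11)<.006)&(P[...,0]>.6)&(P[...,1]<.05)
    p=P[m];c=np.linalg.lstsq(np.c_[p[:,:2],np.ones(len(p))],p[:,2],rcond=None)[0];r=cv2.minAreaRect((p[:,:2]*1000).astype(np.float32));print(c[:2],r)
```

```text
tcp [0.5338 0.0511 0.0113] unit [-0.1006 -0.0108  0.0113] shift mm [ 0.3 10.6 -0.3] F [-3.76  6.31  4.37] t 8.2833 gap 7.666974828367772e-05
turn about tool [-0.0026  0.0003  0.0008]
[ 0.00203157 -0.00102027] ((1107.083984375, -243.36965942382812), (533.8588256835938, 1020.3062133789062), 86.08534240722656)
[0.00181584 0.00030368] ((715.663818359375, -100.29150390625), (203.79766845703125, 260.3842468261719), 26.052295684814453)
```

The wedge is jammed at about 7 N and the unit is still level and in place. I back off and rise.

Request:
apply_moves:
  rows:
    - {"xyz": [0, -6, 0], "turn": [0, 0, 0], "grip": 0}
    - {"xyz": [0, -16, 0], "turn": [0, 0, 0], "grip": 0}
    - {"xyz": [0, -30, 0], "turn": [0, 0, 0], "grip": 0}
    - {"xyz": [0, -45, 0], "turn": [0, 0, 0], "grip": 0}
    - {"xyz": [0, -45, -30], "turn": [0, 0, 0], "grip": 0}
    - {"xyz": [0, -45, -65], "turn": [0, 0, 0], "grip": 0}
    - {"xyz": [0, -45, -105], "turn": [0, 0, 0], "grip": 0}
    - {"xyz": [0, -45, -140], "turn": [0, 0, 0], "grip": 0}
    - {"xyz": [0, -45, -160], "turn": [0, 0, 0], "grip": 0}
    - {"xyz": [0, -45, -160], "turn": [0, 0, 0], "grip": 0}
    - {"xyz": [0, -45, -160], "turn": [0, 0, 0], "grip": 0}

```text
clock: 9.3
tcp_pos: [0.5157, 0.091, 0.1727]
orientation: [0.001, 0.974, 0.226, 0.002]
wrist_force: [-0.8, 0.6, -0.5]
finger_gap: -0.0002
grip_force: 0.0
```

Run:
```python
from h import *
go(.004,.004,.135);b=look();s=cam("side")
cv2.imwrite("pics/w3.png",np.hstack([b["color"],np.zeros((384,8,3),np.uint8),cv2.resize(s["color"][110:238,200:295],(280,384))]))
```

```text
tcp [0.5157 0.091  0.1727] unit [-0.1444 -0.0095  0.1727] shift mm [ 13.3 148.3  38. ] F [-0.82  0.64 -0.55] t 9.3 gap -0.00018526799048668898
turn about tool [ 0.002  -0.0031  0.0004]
wedge [array([-33.7, -10.7]), array([109.6,  50.2]), np.float64(0.3)] [-0.0886 -0.036   0.0036] [0.0213 0.0144 0.0332]
```

View pics/w3.png

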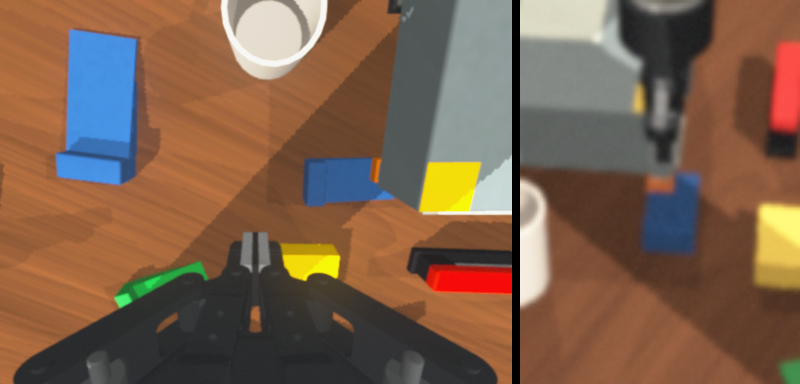

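The wedge (345,180) sits under the orange foot (377,170), clear of the fingers. Now to the yellow note (450,185).

Request:
apply_moves:
  rows:
    - {"xyz": [3, 25, 0], "turn": [0, 0, 0], "grip": 0}
    - {"xyz": [6, 55, 0], "turn": [0, 0, 0], "grip": 0}
    - {"xyz": [9, 85, 0], "turn": [0, 0, 0], "grip": 0}
    - {"xyz": [12, 115, 0], "turn": [0, 0, 0], "grip": 0}
    - {"xyz": [13, 140, 0], "turn": [0, 0, 0], "grip": 0}
    - {"xyz": [13, 148, 0], "turn": [0, 0, 0], "grip": 0}
    - {"xyz": [13, 148, 20], "turn": [0, 0, 0], "grip": 0}
    - {"xyz": [13, 148, 40], "turn": [0, 0, 0], "grip": 0}
    - {"xyz": [13, 148, 50], "turn": [0, 0, 0], "grip": 0}
    - {"xyz": [13, 148, 55], "turn": [0, 0, 0], "grip": 0}
    - {"xyz": [13, 148, 57], "turn": [0, 0, 0], "grip": 0}
    - {"xyz": [13, 148, 57], "turn": [0, 0, 0], "grip": 0}

```text
clock: 10.4
tcp_pos: [0.5912, -0.0363, 0.1139]
orientation: [-0.0, 0.974, 0.226, -0.0]
wrist_force: [-1.4, 0.7, 0.7]
finger_gap: -0.0002
grip_force: 0.0
```

Run:
```python
from h import *
go(.004,.004,.110)
```

```text
tcp [ 0.5912 -0.0363  0.1139] unit [0.0032 0.0023 0.1139] shift mm [1.7 0.8 3.9] F [-1.39  0.67  0.73] t 10.4 gap -0.00017813000344984756
turn about tool [-0.0006  0.0009  0.0004]
```

Request:
apply_moves:
  rows:
    - {"xyz": [1, 0, 1], "turn": [0, 0, 0], "grip": 0}
    - {"xyz": [1, 0, 2], "turn": [0, 0, 0], "grip": 0}
    - {"xyz": [1, 0, 3], "turn": [0, 0, 0], "grip": 0}
    - {"xyz": [1, 0, 4], "turn": [0, 0, 0], "grip": 0}
    - {"xyz": [1, 0, 4], "turn": [0, 0, 0], "grip": 0}
    - {"xyz": [1, 0, 4], "turn": [0, 0, 0], "grip": 0}

```text
clock: 10.9
tcp_pos: [0.5925, -0.0364, 0.1104]
orientation: [0.0, 0.974, 0.225, 0.0]
wrist_force: [0.3, -0.0, 0.3]
finger_gap: -0.0001
grip_force: 0.0
```

Request:
apply_moves:
  rows:
    - {"xyz": [0, 0, 1], "turn": [0, 0, 0], "grip": 0}
    - {"xyz": [0, 0, 1], "turn": [0, 0, 0], "grip": 0}
    - {"xyz": [0, 0, 1], "turn": [0, 0, 0], "grip": 0}
    - {"xyz": [0, 0, 1], "turn": [0, 0, 0], "grip": 0}

```text
clock: 11.23
tcp_pos: [0.5927, -0.0365, 0.1101]
orientation: [0.0, 0.974, 0.225, 0.0]
wrist_force: [-1.4, -0.2, 5.7]
finger_gap: -0.0003
grip_force: 2.8
```

Request:
apply_moves:
  rows:
    - {"xyz": [0, 0, 0.5], "turn": [0, 0, 0], "grip": 0}
    - {"xyz": [0, 0, 0.7], "turn": [0, 0, 0], "grip": 0}
    - {"xyz": [0, 0, 0.7], "turn": [0, 0, 0], "grip": 0}
    - {"xyz": [0, 0, 0.7], "turn": [0, 0, 0], "grip": 0}
    - {"xyz": [0, 0, 0.7], "turn": [0, 0, 0], "grip": 0}

```text
clock: 11.65
tcp_pos: [0.5927, -0.0365, 0.11]
orientation: [0.0, 0.974, 0.225, 0.001]
wrist_force: [-3.7, 0.6, 8.9]
finger_gap: 0.0002
grip_force: 4.6
```

Request:
apply_moves:
  rows:
    - {"xyz": [0, 0, 0.2], "turn": [0, 0, 0], "grip": 0}
    - {"xyz": [0, 0, 0.2], "turn": [0, 0, 0], "grip": 0}
    - {"xyz": [0, 0, 0.2], "turn": [0, 0, 0], "grip": 0}
    - {"xyz": [0, 0, 0.2], "turn": [0, 0, 0], "grip": 0}
    - {"xyz": [0, 0, 0.2], "turn": [0, 0, 0], "grip": 0}
    - {"xyz": [0, 0, 0.2], "turn": [0, 0, 0], "grip": 0}

```text
clock: 12.15
tcp_pos: [0.5927, -0.0365, 0.11]
orientation: [0.0, 0.974, 0.225, 0.001]
wrist_force: [-3.6, 0.6, 10.6]
finger_gap: -0.0
grip_force: 5.1
```

Run:
```python
from h import *
go(.004,.004,.110);b=look();t=cam("top");P=pts(t);m=(abs(P[...,2]-.11)<.008)&(P[...,0]>.62)&(P[...,1]<.05)
p=P[m];c=np.linalg.lstsq(np.c_[p[:,:2],np.ones(len(p))],p[:,2],rcond=None)[0];print(c[:2],cv2.minAreaRect((p[:,:2]*1000).astype(np.float32)))
s=cam("side");cv2.imwrite("pics/w4.png",np.hstack([b["color"],np.zeros((384,8,3),np.uint8),cv2.resize(s["color"][110:238,200:295],(280,384))]));go(0,0,.11)
```

```text
tcp [ 0.5927 -0.0365  0.11  ] unit [0.004  0.0036 0.11  ] shift mm [ 0.4  0.  -0. ] F [-3.56  0.57 10.64] t 12.15 gap -2.7776277537489034e-06
turn about tool [ 0.001  -0.001  -0.0002]
wedge [array([-56.4, -10.6]), array([50.4, 61.2]), np.float64(89.7)] [-0.0869 -0.0359  0.0031] [-0.0257  0.0145  0.0327]
[0.002552   0.00151348] ((716.3207397460938, -100.48030090332031), (204.32655334472656, 260.70855712890625), 26.12143898010254)
tcp [ 0.5927 -0.0365  0.11  ] unit [0.004  0.0036 0.11  ] shift mm [-3.6 -4.  -0. ] F [-3.59  1.22 10.55] t 12.3 gap -8.987159490887175e-05
turn about tool [ 0.001  -0.001  -0.0001]
```

View pics/w4.png

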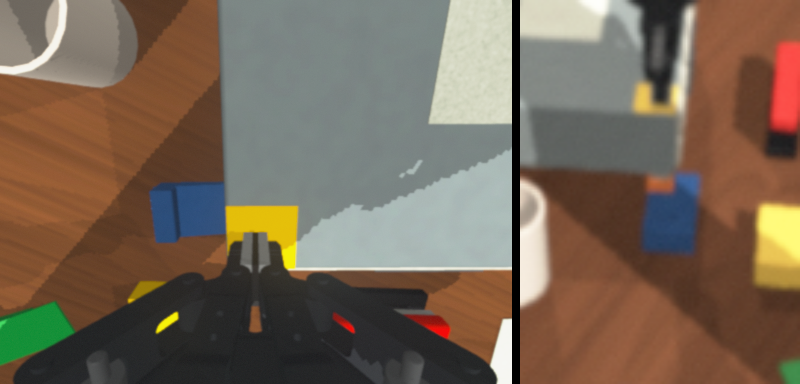

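The fingers (255,245) press the yellow note with 10.6 N. The wedge (190,210) stays under the foot, and the unit is level and at rest, so I hand in.

```bash
python3 -c "
from workcell import ticket
print(ticket.hand_in())"
```

```text
the job is handed in; nothing more can be done
None
```

I handed the job in at about 12 s, with the small blue wedge jammed under the short foot, its tip about 24 mm past the foot's centre, the unit level to about 0.003 rad and moved under 2 mm, and the fingers pressing the yellow-marked corner with about 10.5 N, off the wedge; no verdict was shown.

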